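# Screw the lid onto the label-tile pot without crossing its thread

### The arm

A 7-joint arm with a two-finger parallel gripper is mounted at the origin on the work surface. World frame = base frame: x ahead of the robot, y to its left, z up, the work surface at z = 0. Lengths are in m, angles in rad, forces in N, time in s.
With the tool pointing down it reaches from about 0.4 to 0.85 m from the base axis. Payload 4.5 kg.
Tool frame: the origin (TCP) lies at the very end of the fingers, on their centre line; the grasp point (between the pads) lies 19 mm behind it; y points along the fingers, x is the direction in which the jaws open and shut, and the axes are right-handed (so a half turn about y gives the same grasp; the last joint's range is limited). The gripper opens to 88 mm and grips with 3 to 60 N. Pads are 18 mm wide; open, the fingers measure 123 mm over their backs; the gripper's body (75 mm by 187 mm) begins 45 mm behind the grasp point.
Start: joints at [1.305, 0.689, -0.195, 1.565, 0.157, 0.902, -0.215], TCP at [0.185, -0.597, 0.239] pointing down, gripper open.
Joint ranges: [-3.01, 3.01], [-0.46, 2.08], [-1.47, 1.51], [0.13, 2.56], [-1, 4.14], [0.04, 2.09], [-2.66, 2.66]. Speed limits (rad/s): [2.57, 2.57, 3.14, 3.14, 3.14, 3.14, 3.14].

### API

Orientations are given as a unit quaternion [x, y, z, w].
In Python, from plant import r gives the robot as it stands.
- The arm moves only by the shell command python3 -m inch 'ROWS' [OPENING] [FORCE]. ROWS is JSON, a list of rows, each a list of 6 numbers: the shift along the tool's x, y, z in mm, then the turn, a rotation vector about the tool's x, y, z in rad. In form: [[x, y, z, ax, ay, az], ...]. A call has 1 to 12 rows; each row shifts and turns the commanded pose from where the row before left it, along the tool's axes as they then stand; what a row does not reach is not made up. A row lasts 1/12 s, in which the tool goes at most 41.7 mm and 7.16 degrees, less where a joint would pass 70% of its speed; a pose out of reach is approached as far as the arm can. A call is refused whole if a number of a shift passes 41.7 or a number of a turn 0.125, either way. A call with a gripper value outside its range is refused whole. OPENING is the finger opening in mm, from 0 to 88.1, set as the call begins (- or left out, the last holds). The fingers move at their own pace and stop on an object; FORCE is the grip in N (left out, the last holds). Time passes only in rows, so rows that do not move let the fingers close. It gives the time, the measured TCP pose, the force and the opening at its end, in the units of the state.
- r.get_state(): the state, without advancing time (a new reading comes with each control period).
- r.snapshot(name): name is "side" or "top" or "wrist"; returns a dict with "img" (384x512x3 uint8, red, green, blue), "range_z" (384x512 float32, m along the optical axis (not along the pixel's ray), 0 where there is no reading), "mtx" (3x3 intrinsics, pixels), "camera_from_world" (4x4, takes a point from world to camera coordinates); the wrist camera has in their place "tool_from_camera" (4x4, takes a point from camera to tool coordinates, whose origin is the TCP and whose axes are the tool frame's). Camera axes: x right, y down, z forward; pixel columns grow to the right and rows downward; lengths in m; the calibration is good to about 2 mm. The wrist camera is an equidistant fisheye: a pixel r from the principal point sees the ray r / f radians off the axis. A picture is of the moment at which its call begins: read the wrist's pose just before it.
- r.finish_job(): hands the job in, once; it reports no verdict.
The state is a dict: "clock": time; "q": joint angles; "qd": joint speeds; "joint_torque": joint torques, N m; "tool_pos": TCP position; "eef_rot": TCP orientation; "contact_force": force on the tool from outside, world axes, zero at the start; "moment": the same for the moment, N m; "opening": opening from 0.0 (shut) to 1.0 (fully open).
Only numpy, scipy, OpenCV 4.12 (cv2) and the standard library are available. Lean on these libraries where they do the work, as an engineer would, in place of code of your own. Each camera call takes 0.05 s, during which the arm holds its last target.

### The job

Close the orange label-tile pot with its black screw lid. Set the lid on the pot with its white bar in line with the long sides of the grey caddy, turn it gently backwards (anticlockwise from above) until it drops into the start of the thread with a click, then forwards (clockwise) until it is screwed fully home, and let go. Never force the lid, and do not disturb the tumbler, the bottle or the stapler.

Things in the scene. Friction and masses are not known exactly. Their poses are not given: they have to be found in the camera images.
- caddy: Fixed grey desk caddy: tray 150 x 100 mm, rim 22 mm high; origin at the centre of its underside on the table, x along its long sides, z up. The orange pot (74 mm wide) is pressed upright into its middle and neither comes out nor turns. The angle at which the pot's thread begins differs every time and is not told.
- mouth (a point): Point on the pot's axis, 115 mm above the table, level with the highest edge of the neck's thread; axes as the caddy's. The neck's core is 40 mm across; a cone on top narrows to 35 mm, 7 mm above this point. Around it a coarse right-handed thread, 50 mm across, has four equal entry notches 90 degrees apart; between them its top rises 0.063 mm per degree anticlockwise, with a wall at its low end.
- lid: Loose black screw lid, about 90 g, upright on the table: a round cap 59 mm across and 24 mm high, open below, with a white grip bar on top. Origin at the centre of its underside (the foot), z up, x along the bar. Four lugs stick inwards at the foot, on the x and y axes; 43 mm free between opposite lugs. The lid is the same after a half turn.
- lid_foot (a point): The centre of the lid's underside, same axes as the lid.
- lid_bar (a point): Centre of the white grip bar, 37 mm above the lid's foot. The bar is 52 mm long (lid's x), 16 mm wide (lid's y, the way to grip it) and 26 mm high, from 24 to 50 mm above the foot.
- bar_end (a point): Middle of the end face of the bar, at 26 mm along the lid's x from the lid's axis, 37 mm above the foot.
- tumbler: Bystander: loose yellow plastic tumbler, 72 mm across, 100 mm high; origin at the centre of its underside.
- bottle: Bystander: loose amber bottle, 56 mm across, 150 mm high; origin at the centre of its underside.
- stapler: Bystander: loose blue stapler, 120 x 34 x 44 mm; origin at the centre of its underside.
- lug_rest (a point): Point on the pot's axis, 2 mm below the mouth point, axes as the caddy's. With the lid set on and its bar along the caddy's x, its lugs rest on top of the thread, its foot within 1.7 mm of this height. The next notch then lies 24 to 54 degrees anticlockwise (backwards); turned clockwise from here, it only runs against a wall.
- thread_start (a point): Point on the pot's axis, 7 mm below the mouth point: the height of the lid's foot once it has dropped into a notch (it falls 6 to 7 mm there under its weight or a light push; 3 mm of play round the rim, then a solid wall against further backward turning). From here clockwise the lugs run under the thread, 0.063 mm down per degree.
- home (a point): Point on the pot's axis, 11 mm below the mouth point: the height of the lid's foot when screwed fully home, against a solid end stop about 64 degrees clockwise of the notch.
Mind the look-alikes: they are no part of the job. Of the things shaped like the lid, the black one is meant.

How it is judged:
By the outcome, as a careful person would: the job done as asked, in the order asked, and still so for the second after the job is handed in, with the robot touching nothing.
It also fails if it takes over 64 s, if anything falls off the work surface, if the arm or the gripper's body presses on something with over 40 N, if the wrist force passes 120 N, or if a joint passes its speed limit or range.

## Working session

There is one attempt and no reset: what is moved stays moved. The work goes in short steps, Python scripts to look and compute and a shell command to move; the robot and the scene stay as the last step left them, time stands still between calls to the robot, and variables do not carry over. Pictures are saved under pics/ and viewed, and the job is handed in when it is done.

```bash
ls; mkdir -p pics; cat > h.py <<'E'
import numpy as np,cv2,pickle
from plant import r
def snap(n,fn):
    st=r.get_state(); s=r.snapshot(n); s['st']=st
    cv2.imwrite(f'pics/{fn}.png',s['img'][:,:,::-1]); pickle.dump(s,open(f'{fn}.pkl','wb')); return s
def cloud(s):
    z=s['range_z'];K=s['mtx'];v,u=np.mgrid[:z.shape[0],:z.shape[1]]
    p=np.stack([(u-K[0,2])/K[0,0]*z,(v-K[1,2])/K[1,1]*z,z],-1)
    T=np.linalg.inv(s['camera_from_world']); return p@T[:3,:3].T+T[:3,3]
E
python3 - <<'E'
from h import *
s=snap('top','t1');a=snap('side','s1')
print(r.get_state());print(s['mtx'],s['camera_from_world'],a['camera_from_world'])
E
```

```text
pics
{'clock': 0.1, 'q': array([ 1.30480105,  0.68989813, -0.19452388,  1.56621779,  0.15732028,
        0.90249876, -0.21513046]), 'qd': array([ 0.00019162, -0.00167513, -0.00164211, -0.00268937,  0.00064777,
        0.00071359,  0.00113829]), 'joint_torque': array([-2.92728670e-03, -5.28499281e+01, -1.27123699e+00, -1.53836739e+01,
       -5.24785719e-02,  1.98881324e-03,  7.30919351e-05]), 'tool_pos': array([ 0.18436954, -0.59660531,  0.2379975 ]), 'eef_rot': array([-0.56877044,  0.42019748, -0.41921833,  0.56937708]), 'contact_force': array([-0.33349402,  0.19932081, -0.64725688]), 'moment': array([ 0.01239605,  0.02460328, -0.00221797]), 'opening': 0.9994467982933142}
[[367.65030557   0.         253.74749911]
 [  0.         367.65030557 195.39298301]
 [  0.           0.           1.        ]] [[ 0.02931102 -0.99954945 -0.00646233 -0.00581204]
 [-0.99141771 -0.02824731 -0.12764407  0.68061462]
 [ 0.12740402  0.01014825 -0.99179899  0.98439351]
 [ 0.          0.          0.          1.        ]] [[ 0.99296384 -0.11755068  0.01430565 -0.64526162]
 [-0.05233301 -0.54398028 -0.83746445  0.1153814 ]
 [ 0.10622651  0.83082326 -0.54630453  1.21046149]
 [ 0.          0.          0.          1.        ]]
```

View pics/t1.png

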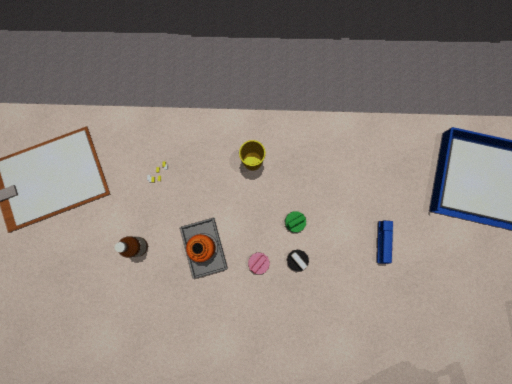

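View pics/s1.png

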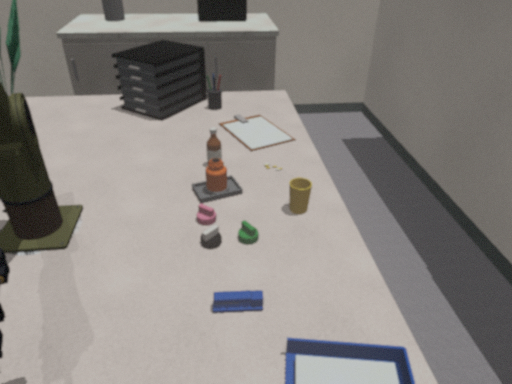

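Top view: lid-shaped things are black with a white bar (298,261), pink (259,263) and green (295,222). I choose the black one. The orange pot in the grey caddy is at (203,248), the bottle at (130,247), the tumbler at (252,155) and the stapler at (387,242).

```bash
python3 - <<'E'
from h import *
s=pickle.load(open('t1.pkl','rb'));P=cloud(s);im=s['img'].astype(int)
cv2.imwrite('pics/c1.png',cv2.resize(s['img'][200:310,90:330,::-1],None,fx=3,fy=3,interpolation=cv2.INTER_CUBIC))
K=s['mtx'];T=np.linalg.inv(s['camera_from_world'])
def ray(uv,z):
    uv=np.atleast_2d(uv).astype(float);d=np.c_[(uv-K[[0,1],[2,2]])/K[0,0],np.ones(len(uv))]@T[:3,:3].T
    return T[:3,3]+d*((z-T[2,3])/d[:,2])[:,None]
def blob(m,box,z,name):
    M=np.zeros(m.shape,bool);u0,v0,u1,v1=box;M[v0:v1,u0:u1]=m[v0:v1,u0:u1]
    v,u=np.nonzero(M);w=ray(np.c_[u,v],z);c=w.mean(0)
    hull=w[:,:2].astype(np.float32);rc=cv2.minAreaRect(hull*1000)
    print(name,len(u),'c',c.round(4),'rect',np.round(rc[0],1),np.round(rc[1],1),round(rc[2],1),'zmed',np.median(P[v,u,2]).round(4),P[v,u,2].max().round(4));
    return M,w
br=im.min(2);
M,w=blob(br>120,(280,245,316,278),.05,'bar'); d=w[:,:2]-w[:,:2].mean(0);U,S,V=np.linalg.svd(d,full_matrices=False);print('bar dir',np.degrees(np.arctan2(V[0,1],V[0,0])))
blob((im.max(2)<60),(280,245,316,278),.024,'blackcap')
blob((P[...,2]>.012)&(P[...,2]<.026),(172,210,236,285),.022,'caddyrim')
or_=(im[...,0]>120)&(im[...,2]<50)
blob((P[...,2]>.095),(172,210,236,285),.115,'neck')
blob((P[...,2]>.06),(172,210,236,285),.08,'pot')
for n,b in (('bottle',(105,225,155,270)),('tumbler',(235,135,270,180)),('stapler',(370,215,400,270)),('pink',(245,248,274,278)),('green',(280,205,312,240))):
    m=P[...,2]>.015;v,u=np.nonzero(m[b[1]:b[3],b[0]:b[2]]);q=P[v+b[1],u+b[0]];print(n,q.min(0).round(3),q.max(0).round(3))
from scipy.spatial.transform import Rotation as R
print(R.from_quat(r.get_state()['eef_rot']).as_matrix().round(3))
E
```

```text
bar 872 c [ 0.5029 -0.1112  0.05  ] rect [ 503.8 -110.4] [85.6 96.2] 1.7 zmed 0.0004 1.0632
bar dir -87.95916924190703
blackcap 215 c [ 0.5044 -0.1105  0.024 ] rect [ 505.2 -111.7] [54.5 55.2] 46.5 zmed 0.0239 0.0371
caddyrim 501 c [0.5321 0.1473 0.022 ] rect [532.  152.7] [149.4 100.6] 17.5 zmed 0.021 0.026
neck 352 c [0.5319 0.1512 0.115 ] rect [532.  127.1] [166.4 170.4] 76.3 zmed 0.119 1.0632
pot 642 c [0.5317 0.1529 0.08  ] rect [531.3 131.7] [172.5 176.6] 76.3 zmed 0.1073 1.0632
bottle [0.501 0.003 0.016] [0.558 0.362 1.063]
tumbler [ 0.55  -0.011  0.016] [0.824 0.057 1.063]
stapler [ 0.505 -0.372  0.016] [0.622 0.003 1.063]
pink [ 0.463 -0.034  0.017] [0.55  0.025 1.063]
green [ 0.55  -0.133  0.015] [0.642 0.003 1.063]
[[ 0.295 -0.001  0.955]
 [-0.955  0.002  0.295]
 [-0.002 -1.    -0.   ]]
```

View pics/c1.png

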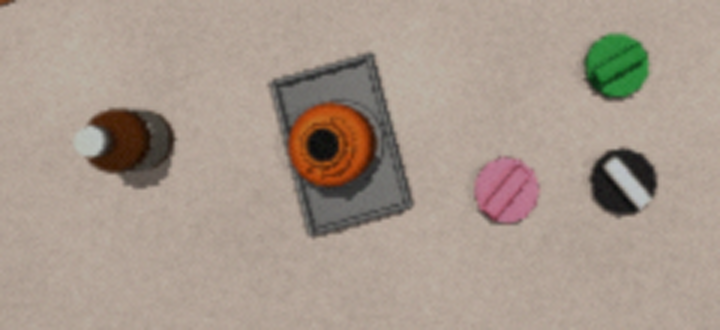

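```bash
python3 - <<'E'
from h import *
s=pickle.load(open('t1.pkl','rb'));P=cloud(s);im=s['img'].astype(int)
K=s['mtx'];T=np.linalg.inv(s['camera_from_world'])
def ray(uv,z):
    uv=np.atleast_2d(uv).astype(float);d=np.c_[(uv-K[[0,1],[2,2]])/K[0,0],np.ones(len(uv))]@T[:3,:3].T
    return T[:3,3]+d*((z-T[2,3])/d[:,2])[:,None]
def rect(M,z,name):
    n,l,st,_=cv2.connectedComponentsWithStats(M.astype(np.uint8));k=1+st[1:,4].argmax();v,u=np.nonzero(l==k)
    w=ray(np.c_[u,v],z)[:,:2]
    rc=cv2.minAreaRect((w*1000).astype(np.float32));b=cv2.boxPoints(rc);e=[b[1]-b[0],b[2]-b[1]];e=max(e,key=np.linalg.norm)
    U,S,V=np.linalg.svd(w-w.mean(0),full_matrices=False)
    print(name,len(u),'mean',(w.mean(0)*1e3).round(1),'rectc',np.round(rc[0],1),np.round(rc[1],1),'long',np.degrees(np.arctan2(e[1],e[0]))%180,'pca',np.degrees(np.arctan2(V[0,1],V[0,0]))%180,'z',np.median(P[v,u,2]).round(4))
def box(m,b):
    M=np.zeros(m.shape,bool);M[b[1]:b[3],b[0]:b[2]]=m[b[1]:b[3],b[0]:b[2]];return M
sat=im.max(2)-im.min(2); mn=im.min(2)
B=(285,248,312,274)
from collections import Counter
rect(box((mn>135)&(sat<25),B),.05,'bar')
rect(box(im.max(2)<70,B)|box((mn>135)&(sat<25),B),.024,'cap+bar')
rect(box((P[...,2]>.012)&(P[...,2]<.026),(172,210,236,285)),.022,'rim')
rect(box((P[...,2]>.095)&(P[...,2]<.2),(172,210,236,285)),.115,'neck')
rect(box((sat<25)&(mn<130),(176,212,232,284)),.022,'caddycolor')
q=P[box((P[...,2]>.11)&(P[...,2]<.2),(172,210,236,285))];print(q.min(0),q.max(0),q.mean(0))
q=P[box((P[...,2]>.042)&(P[...,2]<.2),B)];print(q.min(0),q.max(0),q.mean(0))
U,S,V=np.linalg.svd(q[:,:2]-q[:,:2].mean(0));print(np.degrees(np.arctan2(V[0,1],V[0,0]))%180)
for n,b in (('bottle',(105,225,155,270)),('tumbler',(235,135,270,180)),('stapler',(370,215,400,270)),('pink',(245,248,274,278)),('green',(280,205,312,240))):
    q=P[box((P[...,2]>.015)&(P[...,2]<.3),b)];print(n,q.min(0).round(3),q.max(0).round(3))
E
```

```text
bar 93 mean [ 504.3 -114.7] rectc [ 503.5 -115.1] [51.2 13.5] long 43.170357 pca 42.990732414358064 z 0.05
cap+bar 324 mean [ 504.6 -112.4] rectc [ 506.6 -113. ] [57.7 58.4] long 91.70622 pca 130.3750982024747 z 0.0252
rim 492 mean [531.7 147.2] rectc [532.  152.7] [149.4 100.6] long 17.504673 pca 14.701797595589255 z 0.0211
neck 331 mean [532.3 152.2] rectc [533.  151.7] [53.2 51.2] long 2.5903952 pca 125.49118210781614 z 0.1189
caddycolor 1368 mean [529.9 147. ] rectc [530.7 151.7] [154.2 104. ] long 17.835056 pca 16.508953257015946 z 0.0093
[0.50882224 0.12836609 0.11065075] [0.55483503 0.17776782 0.12747633] [0.5317419 0.1523737 0.118914 ]
[ 0.48231132 -0.13385057  0.04366653] [ 0.52741795 -0.09236703  0.05550687] [ 0.50468327 -0.11314343  0.04977637]
41.902023006994995
bottle [0.501 0.311 0.016] [0.558 0.362 0.153]
tumbler [ 0.754 -0.011  0.016] [0.824 0.057 0.104]
stapler [ 0.505 -0.372  0.016] [ 0.622 -0.341  0.049]
pink [ 0.463 -0.034  0.017] [0.521 0.025 0.055]
green [ 0.585 -0.133  0.015] [ 0.642 -0.076  0.053]
```

```bash
python3 -m inch '[[-10,0,12,0,0,0],[-18,0,22,0,-0.03,0],[-18,0,22,0,-0.03,0],[-18,0,22,0,-0.03,0],[-18,0,22,0,-0.03,0],[-18,0,22,0,-0.03,0],[-18,0,22,0,-0.03,0],[-18,0,22,0,-0.03,0],[-18,0,22,0,-0.03,0],[-18,0,22,0,-0.03,0],[-18,0,22,0,-0.03,0],[-10,0,12,0,-0.03,0]]' 50 30
cat > w.py <<'E'
import sys
from h import *
from scipy.spatial.transform import Rotation as R
# target x y z mm, jaw yaw deg -> tool shift & turn
def go(x,y,z,yaw=None):
    s=r.get_state();M=R.from_quat(s['eef_rot']).as_matrix();p=s['tool_pos']*1e3
    cy=np.degrees(np.arctan2(M[1,0],M[0,0]))
    print('t',round(s['clock'],2),'pos',p.round(1),'yaw',round(cy,2),'tilt',np.degrees(np.arccos(-M[2,1])).round(2),'shift',(M.T@(np.array([x,y,z])-p)).round(1),'ay',None if yaw is None else -np.radians(yaw-cy).round(4),'F',s['contact_force'].round(1),'Mz',s['moment'].round(2),'open',round(s['opening']*88.1,1),'q',s['q'].round(2))
    t=M.T@np.array([0,0,-1]);print('level turn',np.cross([0,1,0],t).round(4))
a=list(map(float,sys.argv[1:]));go(*a)
E
python3 w.py 504.5 -113.5 110 -47
```

```text
clock: 1.1
tool_pos: [0.3215, -0.3107, 0.2386]
eef_rot: [-0.631, 0.319, -0.319, 0.632]
contact_force: [0.5, 0.9, 0.2]
opening: 0.567
t 1.1 pos [ 321.5 -310.7  238.6] yaw -53.61 tilt 0.1 shift [-50.  128.9 264.2] ay -0.1154 F [0.5 0.9 0.2] Mz [-0.05 -0.01 -0.  ] open 50.0 q [ 0.85  0.47 -0.28  2.07  0.21  0.62 -0.5 ]
level turn [-0.0009  0.     -0.0015]
```

```bash
python3 -m inch '[[-4,6,14,0,-0.015,0],[-5,12,24,0,-0.015,0],[-5,12,25,0,-0.015,0],[-5,12,25,0,-0.015,0],[-5,12,25,0,-0.015,0],[-5,12,25,0,-0.015,0],[-5,12,25,0,-0.015,0],[-4,12,25,0,-0.01,0],[-3,12,25,0,0,0],[-3,12,24,0,0,0],[-2,9,18,0,0,0],[-2,4,8,0,0,0]]'
python3 w.py 504.5 -113.5 110 -47
python3 - <<'E'
from h import *
s=snap('wrist','w1');print(s['mtx'],s['tool_from_camera'])
E
```

```text
clock: 2.1
tool_pos: [0.4921, -0.1045, 0.1105]
eef_rot: [-0.648, 0.283, -0.282, 0.649]
contact_force: [0.5, 0.0, -0.1]
opening: 0.57
t 2.1 pos [ 492.1 -104.5  110.5] yaw -47.11 tilt 0.1 shift [15.   0.5  2.9] ay -0.0018 F [ 0.5  0.  -0.1] Mz [-0.03  0.02 -0.  ] open 50.2 q [ 0.21  0.75 -0.14  2.04  0.26  0.37 -0.97]
level turn [-0.0015  0.     -0.0009]
[[297.31863964   0.         249.09564052]
 [  0.         297.31863964 195.47555823]
 [  0.           0.           1.        ]] [[ 9.99999593e-01  3.41841064e-04  8.34480647e-04 -8.08991015e-04]
 [-6.98876254e-04 -2.91025080e-01  9.56715169e-01 -1.46668591e-01]
 [ 5.69899328e-04 -9.56715363e-01 -2.91024723e-01  7.52355795e-02]
 [ 0.00000000e+00  0.00000000e+00  0.00000000e+00  1.00000000e+00]]
```

View pics/w1.png

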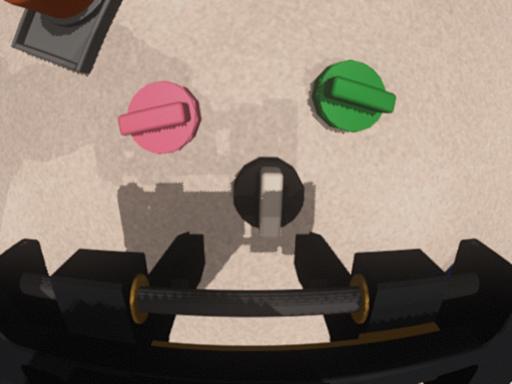

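The wrist view shows the black lid at (269,193), with its bar running nearly vertical in the image between the fingers. Pink (163,117) and green (350,95) are well clear. I'll measure the bar from this view.

```bash
cat > fish.py <<'E'
from h import *
from scipy.spatial.transform import Rotation as R
def fray(s,uv,z):
    K=s['mtx'];d=(np.atleast_2d(uv).astype(float)-K[[0,1],[2,2]]);rr=np.linalg.norm(d,axis=1);th=rr/K[0,0]
    d=np.c_[d/np.maximum(rr,1e-9)[:,None]*np.sin(th)[:,None],np.cos(th)]
    A=s['tool_from_camera'];M=R.from_quat(s['st']['eef_rot']).as_matrix()
    o=M@A[:3,3]+s['st']['tool_pos'];d=d@(M@A[:3,:3]).T
    return o+d*((z-o[2])/d[:,2])[:,None]
def pts(s,M):
    n,l,st,_=cv2.connectedComponentsWithStats(M.astype(np.uint8));k=1+st[1:,4].argmax();v,u=np.nonzero(l==k);return np.c_[u,v]
def rect(w):
    rc=cv2.minAreaRect((w[:,:2]*1000).astype(np.float32));b=cv2.boxPoints(rc);e=max([b[1]-b[0],b[2]-b[1]],key=np.linalg.norm)
    return np.round(rc[0],1),np.round(rc[1],1),round(np.degrees(np.arctan2(e[1],e[0]))%180,2)
E
python3 - <<'E'
from fish import *
s=pickle.load(open('w1.pkl','rb'));im=s['img'].astype(int)
print(im[185,255:285].tolist());print(im[165:242:4,270].tolist())
cv2.imwrite('pics/w1c.png',cv2.resize(s['img'][140:250,210:330,::-1],None,fx=5,fy=5,interpolation=cv2.INTER_NEAREST))
E
```

```text
[[40, 36, 31], [39, 33, 31], [37, 32, 28], [36, 32, 28], [47, 41, 39], [73, 63, 59], [115, 102, 94], [157, 142, 129], [184, 167, 153], [202, 185, 170], [212, 195, 179], [215, 200, 184], [213, 199, 183], [215, 200, 185], [213, 199, 184], [214, 200, 185], [215, 203, 186], [214, 201, 186], [213, 201, 185], [213, 200, 187], [214, 202, 187], [214, 204, 188], [213, 203, 188], [214, 203, 188], [213, 199, 184], [205, 187, 173], [187, 170, 154], [137, 122, 112], [67, 59, 54], [39, 34, 31]]
[[52, 46, 43], [92, 83, 76], [159, 145, 131], [214, 199, 184], [213, 200, 184], [214, 200, 185], [211, 197, 183], [115, 102, 95], [116, 104, 95], [116, 105, 96], [116, 103, 94], [114, 101, 92], [116, 104, 95], [131, 117, 107], [134, 121, 111], [136, 124, 113], [135, 122, 111], [133, 121, 111], [123, 110, 100], [116, 102, 91]]
```

View pics/w1c.png

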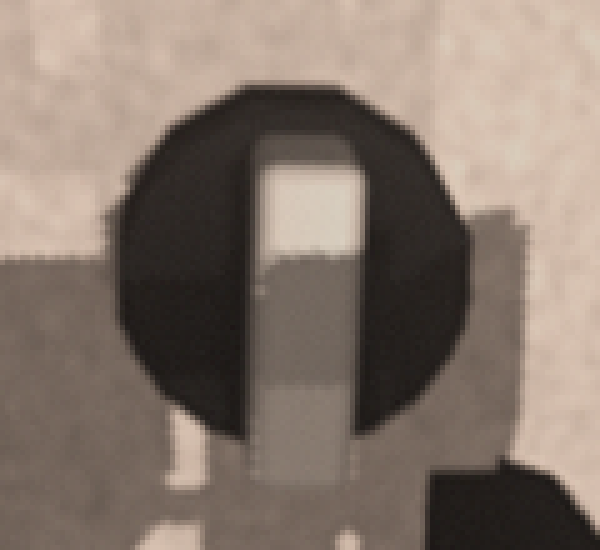

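```bash
python3 - <<'E'
from fish import *
s=pickle.load(open('w1.pkl','rb'))
c=np.array([[260,165],[365,165],[352,485],[248,485]])/5+[210,140]-.5
w=fray(s,c,.05)*1e3;print(w.round(1),w.mean(0).round(1))
a=(w[0]+w[1])/2-(w[2]+w[3])/2;print(np.linalg.norm(a),np.degrees(np.arctan2(a[1],a[0])),np.linalg.norm(w[0]-w[1]))
# cap ellipse: left/right extremes at crop y~260 (118, 470), top 85
c=np.array([[118,260],[470,260]])/5+[210,140]-.5
w=fray(s,c,.012)*1e3;print(w.round(1),w.mean(0).round(1),np.linalg.norm(w[0]-w[1]))
E
```

```text
[[ 519.3  -90.4   50. ]
 [ 529.6 -101.4   50. ]
 [ 492.7 -135.3   50. ]
 [ 481.9 -123.5   50. ]] [ 505.9 -112.7   50. ]
50.0250810371843 42.095196637086765 15.06785545597185
[[ 485.5  -90.9   12. ]
 [ 527.1 -135.5   12. ]] [ 506.3 -113.2   12. ] 60.97169123294876
```

```bash
python3 -m inch '[[8,0,2,0,0,0],[7.5,0,1.5,0,0,0],[0,8,0,0,0,0],[0,15,0,0,0,0],[0,15,0,0,0,0],[0,15,0,0,0,0],[0,10,0,0,0,0],[0,0,0,0,0,0]]' 50 30
python3 w.py 505.5 -113.2 29 -47.5
```

```text
clock: 2.82
tool_pos: [0.5021, -0.1175, 0.0471]
eef_rot: [0.648, -0.285, 0.283, -0.647]
contact_force: [0.5, 1.0, -0.3]
opening: 0.568
t 2.82 pos [ 502.1 -117.5   47.1] yaw -47.42 tilt 0.18 shift [-0.8 18.1  5.5] ay 0.0014 F [ 0.5  1.  -0.3] Mz [ 0.01 -0.01 -0.  ] open 50.1 q [ 0.2   0.87 -0.1   2.02  0.29  0.26 -0.97]
level turn [ 0.0025  0.     -0.002 ]
```

```bash
python3 -m inch '[[-0.5,4,3,0,0,0],[0,6,2.5,0,0,0],[0,5,0,0,0,0],[0,3,0,0,0,0],[0,0,0,0,0,0],[0,0,0,0,0,0]]' 50 30
python3 w.py 505.5 -113.2 29 -47.5
```

```text
clock: 3.32
tool_pos: [0.5072, -0.1124, 0.0307]
eef_rot: [0.648, -0.284, 0.284, -0.648]
contact_force: [-0.6, -0.2, -0.1]
opening: 0.565
t 3.32 pos [ 507.2 -112.4   30.7] yaw -47.33 tilt 0.02 shift [-0.6  1.7 -1.8] ay 0.003 F [-0.6 -0.2 -0.1] Mz [-0.01 -0.05 -0.  ] open 49.7 q [ 0.18  0.91 -0.08  2.02  0.29  0.23 -0.98]
level turn [ 0.0003 -0.      0.    ]
```

```bash
python3 -m inch '[[-0.5,1.5,-1.5,0,0,0],[0,0,0,0,0,0],[0,0,0,0,0,0],[0,0,0,0,0,0],[0,0,0,0,0,0],[0,0,0,0,0,0]]' 10 30
python3 w.py 505.5 -113.2 29 -47.5
python3 -m inch '[[0,0,0,0,0,0],[0,0,0,0,0,0]]' 
python3 w.py 505.5 -113.2 29 -47.5
```

```text
clock: 3.82
tool_pos: [0.506, -0.113, 0.0293]
eef_rot: [-0.648, 0.284, -0.284, 0.648]
contact_force: [0.4, -1.1, -0.2]
opening: 0.177
t 3.82 pos [ 506.  -113.    29.3] yaw -47.33 tilt 0.02 shift [-0.2  0.3 -0.5] ay 0.003 F [ 0.4 -1.1 -0.2] Mz [-0.03 -0.03  0.02] open 15.6 q [ 0.18  0.91 -0.08  2.02  0.3   0.22 -0.98]
level turn [-0.0002  0.      0.0003]
clock: 3.98
tool_pos: [0.5059, -0.113, 0.0293]
eef_rot: [0.648, -0.284, 0.284, -0.648]
contact_force: [0.5, -0.2, 1.1]
opening: 0.181
t 3.98 pos [ 505.9 -113.    29.3] yaw -47.33 tilt 0.02 shift [-0.2  0.3 -0.4] ay 0.0031 F [ 0.5 -0.2  1.1] Mz [-0.06 -0.01  0.03] open 15.9 q [ 0.18  0.91 -0.08  2.02  0.3   0.22 -0.98]
level turn [-0.0001  0.      0.0003]
```

```bash
python3 -m inch '[[0,-3,0,0,0,0],[0,-7,0,0,0,0],[0,-12,0,0,0,0],[0,-18,0,0,0,0],[0,-22,0,0,0,0],[0,-22,0,0,0,0],[0,-22,0,0,0,0],[0,-20,0,0,0,0],[0,-14,0,0,0,0],[0,-8,0,0,0,0],[0,-4,0,0,0,0],[0,0,0,0,0,0]]' 10 40
python3 w.py 532 40 180 -72.5
```

```text
clock: 4.98
tool_pos: [0.5059, -0.1131, 0.1818]
eef_rot: [-0.648, 0.283, -0.284, 0.648]
contact_force: [0.7, 0.8, -0.5]
opening: 0.18
t 4.98 pos [ 505.9 -113.1  181.8] yaw -47.33 tilt 0.06 shift [-94.9   1.8 122.9] ay 0.4393 F [ 0.7  0.8 -0.5] Mz [ 0.02 -0.04 -0.01] open 15.8 q [ 0.26  0.64 -0.2   1.94  0.22  0.58 -0.92]
level turn [-0.0005  0.      0.0009]
```

```bash
python3 -m inch '[[-6,0,8,0,0,0],[-12,0,16,0,0,0],[-17,0,22,0,0,0],[-20,0,25,0,0,0],[-18,0,22,0,0,0],[-12,0,16,0,0,0],[-6,0,9,0,0,0],[-3,0,4,0,0.04,0],[0,0,0,0,0.1,0],[0,0,0,0,0.1,0],[0,0,0,0,0.1,0],[0,0,0,0,0.1,0]]'
python3 -m inch '[[0,0,0,0,0,0]]'
python3 w.py 532 40 180 -72.5
python3 - <<'E'
from h import *
s=snap('wrist','w2');s=snap('top','t2')
E
```

```text
clock: 5.98
tool_pos: [0.5312, 0.0384, 0.1803]
eef_rot: [0.57, -0.42, 0.42, -0.568]
contact_force: [0.9, 0.5, -0.7]
opening: 0.179
clock: 6.07
tool_pos: [0.5312, 0.0384, 0.1804]
eef_rot: [0.57, -0.419, 0.419, -0.569]
contact_force: [0.6, 0.6, -2.1]
opening: 0.177
t 6.07 pos [531.2  38.4 180.4] yaw -72.71 tilt 0.12 shift [-1.3  0.4  1.2] ay -0.0036 F [ 0.6  0.6 -2.1] Mz [ 0.03 -0.    0.01] open 15.6 q [-0.13  0.65 -0.04  1.91  0.05  0.59 -1.47]
level turn [ 0.002  -0.      0.0007]
```

View pics/w2.png

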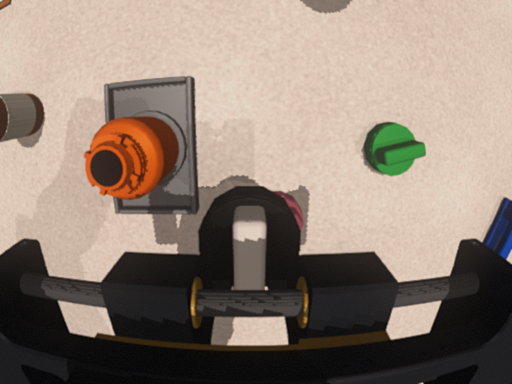

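View pics/t2.png

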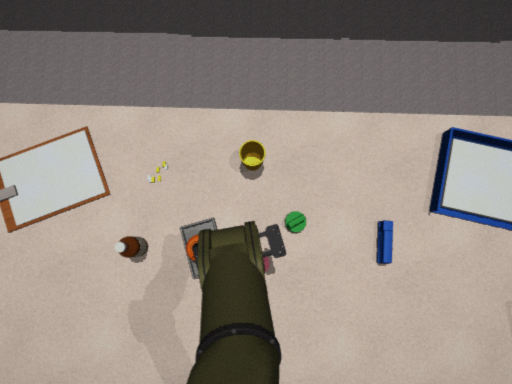

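Wrist view: lid held upright at (250,235). The pot neck is at (107,167), and the caddy corners are near (105,86), (193,77), (197,213) and (117,213). Nothing else has been disturbed. Next I'll refine the pot axis and caddy yaw.

```bash
python3 - <<'E'
from fish import *
s=pickle.load(open('w2.pkl','rb'));im=s['img'].astype(int)
cv2.imwrite('pics/w2c.png',cv2.resize(s['img'][65:225,75:215,::-1],None,fx=5,fy=3.75*4/3,interpolation=cv2.INTER_CUBIC)[:,:700][:800])
hole=(im.max(2)<45);hole[:130]=0;hole[200:]=0;hole[:,:75]=0;hole[:,140:]=0
q=pts(s,hole);w=fray(s,q,.122)*1e3;print('hole',len(q),w.mean(0).round(1),rect(w/1e3))
o=(im[...,0]>90)&(im[...,2]<60);q=pts(s,o);
gz=(im.max(2)-im.min(2)<25)&(im.max(2)<140)&(im.max(2)>50)
gz[:70]=0;gz[218:]=0;gz[:,:95]=0;gz[:,203:]=0
q=pts(s,gz);w=fray(s,q,.022);print('caddy',rect(w))
E
```

```text
hole 5 [533.4 140.6 122. ] (array([533.4, 140.7]), array([1.6, 0.8]), np.float32(11.11))
caddy (array([532.1, 150.1]), array([150.2, 103.4]), np.float32(17.58))
```

```bash
python3 -c "
import cv2;i=cv2.imread('pics/w2c.png');print(i.shape);cv2.imwrite('pics/w2d.png',cv2.resize(i,None,fx=.75,fy=.75))"
```

```text
(800, 700, 3)
```

View pics/w2d.png

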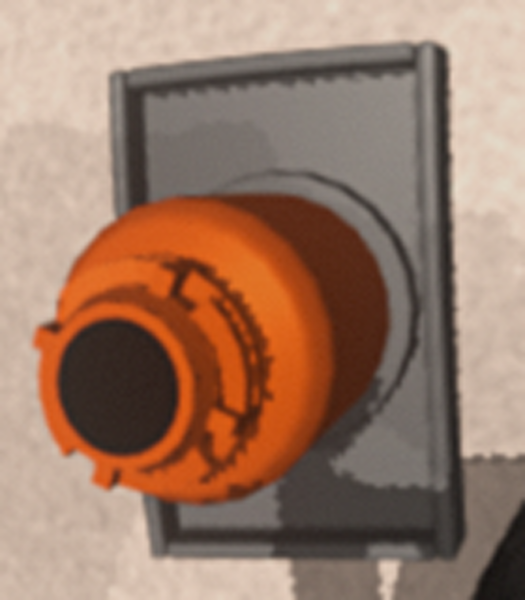

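```bash
python3 - <<'E'
from fish import *
s=pickle.load(open('w2.pkl','rb'))
c=np.array([[119,387],[57,387],[181,387],[119,320],[119,455],[39,387],[198,387]])/3.75+[75,65]-.4
for z in (.119,.122):print((fray(s,c,z)*1e3).round(1).tolist())
c=np.array([[112,72],[440,42],[465,555],[152,555]])/3.75+[75,65]-.4
w=fray(s,c,.022)*1e3;print(w.round(1),w.mean(0))
for a,b in((0,3),(1,2)):
  e=w[a]-w[b];print(np.linalg.norm(e),np.degrees(np.arctan2(e[1],e[0])))
# held lid bar direction/centre
print(s['st']['tool_pos'])
E
```

```text
[[530.7, 154.1, 119.0], [526.6, 168.9, 119.0], [534.6, 140.2, 119.0], [544.4, 156.8, 119.0], [516.3, 151.6, 119.0], [525.3, 173.4, 119.0], [535.7, 136.5, 119.0]]
[[531.7, 152.8, 122.0], [527.7, 167.4, 122.0], [535.6, 139.1, 122.0], [545.2, 155.5, 122.0], [517.5, 150.3, 122.0], [526.4, 171.8, 122.0], [536.6, 135.4, 122.0]]
[[588.3 221.3  22. ]
 [617.9 126.7  22. ]
 [478.4  80.7  22. ]
 [446.9 177.3  22. ]] [532.86151143 151.5106921   22.        ]
148.01133962858447 17.294867767513512
146.8684224389553 18.228046569057412
[0.53124417 0.03842902 0.18040461]
```

```bash
python3 -m inch '[[-5,0,1.5,0,0,0],[-11,0,3.5,0,0,0],[-16,0,5,0,0,0],[-18,0,6,0,0,0],[-18,0,6,0,0,0],[-16,0,5,0,0,0],[-12,0,4,0,0,0],[-7,0,2.5,0,0,0],[-4,0,1.2,0,0,0],[-1.7,0,0,0,0,0],[0,0,0,0,0,0],[0,0,0,0,0,0]]'
python3 w.py 532 152.5 142.3 -72.5
python3 - <<'E'
from h import *
s=snap('wrist','w3');s=snap('side','s3')
cv2.imwrite('pics/s3c.png',cv2.resize(s['img'][120:220,160:310,::-1],None,fx=5,fy=5,interpolation=cv2.INTER_CUBIC))
E
```

```text
clock: 7.17
tool_pos: [0.5323, 0.1517, 0.1812]
eef_rot: [0.57, -0.419, 0.419, -0.57]
contact_force: [0.2, 0.4, -1.1]
opening: 0.176
t 7.17 pos [532.3 151.7 181.2] yaw -72.62 tilt 0.06 shift [-0.9 38.9 -0. ] ay -0.002 F [ 0.2  0.4 -1.1] Mz [-0.01  0.    0.01] open 15.5 q [-0.35  0.67 -0.02  1.85  0.02  0.62 -1.65]
level turn [ 0.0004 -0.      0.0009]
```

View pics/w3.png

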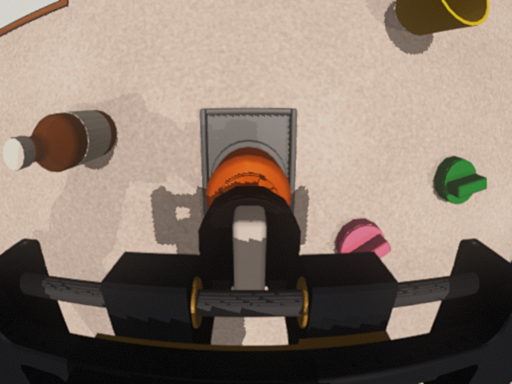

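View pics/s3c.png

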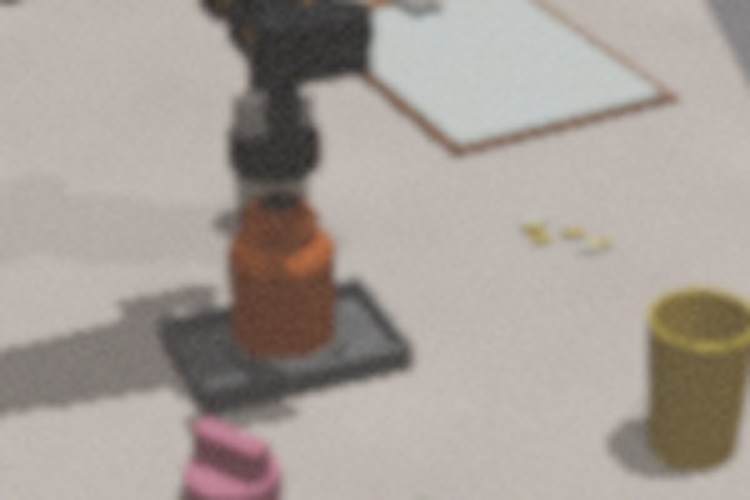

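Lid is over the pot: wrist view shows the neck centred behind the cap at column 250 and the caddy sides symmetric about it. Side view shows the cap just above the mouth. Lowering now.

```bash
python3 -m inch '[[-0.5,4,0,0,0,0],[0,7,0,0,0,0],[0,8,0,0,0,0],[0,5,0,0,0,0],[0,3,0,0,0,0],[0,2,0,0,0,0],[0,2,0,0,0,0],[0,1,0,0,0,0],[0,0,0,0,0,0]]'
python3 w.py 532 152.5 142.3 -72.5
python3 -m inch '[[0,1.5,0,0,0,0],[0,1.5,0,0,0,0],[0,0,0,0,0,0]]'
python3 w.py 532 152.5 142.3 -72.5
```

```text
clock: 8.02
tool_pos: [0.5321, 0.1534, 0.1491]
eef_rot: [0.57, -0.418, 0.418, -0.57]
contact_force: [-0.4, -0.4, -0.6]
opening: 0.177
t 8.02 pos [532.1 153.4 149.1] yaw -72.53 tilt 0.01 shift [ 0.8  6.8 -0.4] ay -0.0006 F [-0.4 -0.4 -0.6] Mz [ 0.04  0.   -0.02] open 15.6 q [-0.35  0.72 -0.02  1.87  0.02  0.55 -1.65]
level turn [ 0.0001 -0.      0.0001]
clock: 8.27
tool_pos: [0.5321, 0.1534, 0.1461]
eef_rot: [0.57, -0.418, 0.418, -0.57]
contact_force: [0.3, 0.4, -0.2]
opening: 0.178
t 8.27 pos [532.1 153.4 146.1] yaw -72.53 tilt 0.01 shift [ 0.8  3.8 -0.3] ay -0.0006 F [ 0.3  0.4 -0.2] Mz [0.02 0.02 0.05] open 15.7 q [-0.35  0.73 -0.02  1.87  0.02  0.54 -1.65]
level turn [ 0.0001 -0.      0.0001]
```

```bash
python3 -m inch '[[0.4,1,0,0,0,0],[0,1,0,0,0,0],[0,0,0,0,0,0]]'
python3 w.py 532 152.5 142.3 -72.5
python3 -m inch '[[0,0.7,0,0,0,0],[0,0.5,0,0,0,0],[0,0,0,0,0,0]]'
python3 w.py 532 152.5 142.3 -72.5
```

```text
clock: 8.52
tool_pos: [0.5322, 0.1529, 0.1441]
eef_rot: [0.57, -0.418, 0.418, -0.57]
contact_force: [-0.2, 0.9, -0.9]
opening: 0.175
t 8.52 pos [532.2 152.9 144.1] yaw -72.54 tilt 0.01 shift [ 0.4  1.8 -0.3] ay -0.0007 F [-0.2  0.9 -0.9] Mz [-0.06 -0.02 -0.01] open 15.5 q [-0.35  0.73 -0.02  1.88  0.02  0.54 -1.65]
level turn [ 0.0002 -0.      0.0001]
clock: 8.77
tool_pos: [0.5322, 0.153, 0.1429]
eef_rot: [0.57, -0.418, 0.418, -0.57]
contact_force: [0.1, 0.2, -0.9]
opening: 0.178
t 8.77 pos [532.2 153.  142.9] yaw -72.53 tilt 0.01 shift [ 0.4  0.6 -0.3] ay -0.0006 F [ 0.1  0.2 -0.9] Mz [ 0.02 -0.01  0.08] open 15.7 q [-0.35  0.73 -0.02  1.88  0.02  0.53 -1.65]
level turn [ 0.0002 -0.      0.0001]
```

```bash
for i in 1 2 3; do python3 -m inch '[[0,0.5,0,0,0,0],[0,0,0,0,0,0]]' | grep -E 'pos|force'; done
python3 w.py 532 152.5 142.3 -72.5
```

```text
tool_pos: [0.5322, 0.153, 0.1424]
contact_force: [0.2, 0.3, -1.7]
tool_pos: [0.5323, 0.1531, 0.1421]
contact_force: [0.1, 0.5, 0.8]
tool_pos: [0.5323, 0.153, 0.1419]
contact_force: [-0.7, -1.0, 3.4]
t 9.27 pos [532.3 153.  141.9] yaw -72.54 tilt 0.02 shift [ 0.4 -0.4 -0.5] ay -0.0006 F [-0.7 -1.   3.4] Mz [-0.02  0.18 -0.  ] open 15.7 q [-0.35  0.73 -0.02  1.88  0.02  0.53 -1.65]
level turn [-0.0003  0.      0.0001]
```

Contact at foot height ≈ 112.6 mm (expected 113 ± 1.7). Now turning gently backwards, rising with the ramp.

```bash
python3 -m inch '[[0,-0.18,0,0,-0.05,0],[0,-0.18,0,0,-0.05,0],[0,-0.18,0,0,-0.05,0],[0,-0.18,0,0,-0.05,0],[0,0,0,0,0,0]]'
python3 w.py 532 152.5 142.3 -72.5;python3 -m inch '[[0,-0.18,0,0,-0.05,0],[0,-0.18,0,0,-0.05,0],[0,0,0,0,0,0]]'
python3 w.py 532 152.5 142.3 -72.5
```

```text
clock: 9.68
tool_pos: [0.533, 0.1533, 0.1426]
eef_rot: [-0.609, 0.359, -0.359, 0.61]
contact_force: [-0.6, -0.3, 2.8]
opening: 0.177
t 9.68 pos [533.  153.3 142.6] yaw -61.01 tilt 0.1 shift [ 0.2  0.3 -1.2] ay 0.2005 F [-0.6 -0.3  2.8] Mz [ 0.01 -0.13  0.07] open 15.6 q [-0.32  0.73 -0.07  1.87  0.09  0.54 -1.52]
level turn [-0.0017  0.      0.0001]
clock: 9.93
tool_pos: [0.5329, 0.1533, 0.1429]
eef_rot: [-0.626, 0.328, -0.329, 0.627]
contact_force: [-0.2, 1.0, 3.8]
opening: 0.178
t 9.93 pos [532.9 153.3 142.9] yaw -55.36 tilt 0.09 shift [ 0.1  0.6 -1.1] ay 0.2992 F [-0.2  1.   3.8] Mz [ 0.05 -0.1   0.08] open 15.7 q [-0.3   0.73 -0.1   1.87  0.13  0.54 -1.45]
level turn [-0.0015  0.      0.0002]
```

```bash
for i in 1 2 3 4; do python3 -m inch '[[0,-0.13,0,0,-0.035,0],[0,0,0,0,0,0]]' | grep -E 'pos|force';done; python3 w.py 532 152.5 142.3 -72.5
```

```text
tool_pos: [0.5328, 0.1532, 0.143]
contact_force: [0.9, 0.3, 3.7]
tool_pos: [0.5327, 0.1532, 0.1431]
contact_force: [1.0, 0.4, 4.3]
tool_pos: [0.5326, 0.1532, 0.1432]
contact_force: [0.5, 0.2, 5.4]
tool_pos: [0.5326, 0.1532, 0.1433]
contact_force: [0.9, 0.2, 5.0]
t 10.6 pos [532.6 153.2 143.3] yaw -47.18 tilt 0.05 shift [ 0.1  1.  -0.9] ay 0.4419 F [0.9 0.2 5. ] Mz [ 0.05 -0.24 -0.03] open 15.2 q [-0.28  0.73 -0.14  1.87  0.18  0.55 -1.36]
level turn [-0.0008  0.      0.0003]
```

```bash
for i in 1 2 3 4; do python3 -m inch '[[0,-0.16,0,0,-0.035,0],[0,0,0,0,0,0]]' | grep -E 'pos|force';done; python3 w.py 532 152.5 142.3 -72.5
```

```text
tool_pos: [0.5325, 0.1532, 0.1435]
contact_force: [1.0, 0.7, 4.6]
tool_pos: [0.5325, 0.1532, 0.1436]
contact_force: [0.3, 1.1, 5.7]
tool_pos: [0.5325, 0.1532, 0.1437]
contact_force: [1.4, 1.2, 6.8]
tool_pos: [0.5325, 0.1531, 0.1439]
contact_force: [1.4, 1.0, 4.9]
t 11.27 pos [532.5 153.1 143.9] yaw -39.14 tilt 0.03 shift [ 0.   1.6 -0.8] ay 0.5822 F [1.4 1.  4.9] Mz [ 0.08 -0.24 -0.04] open 15.3 q [-0.26  0.73 -0.18  1.87  0.22  0.56 -1.26]
level turn [-0.0005  0.      0.0002]
```

```bash
for i in 1 2 3; do python3 -m inch '[[0,-0.16,0,0,-0.035,0],[0,0,0,0,0,0]]' | grep -E 'pos|force';done; python3 w.py 532 152.5 142.3 -72.5
```

```text
tool_pos: [0.5323, 0.1531, 0.144]
contact_force: [0.9, 0.5, 5.1]
tool_pos: [0.532, 0.1529, 0.144]
contact_force: [1.8, 0.1, 5.1]
tool_pos: [0.5319, 0.1528, 0.1441]
contact_force: [1.2, -0.3, 4.5]
t 11.77 pos [531.9 152.8 144.1] yaw -33.15 tilt 0.05 shift [ 0.2  1.8 -0.2] ay 0.6868 F [ 1.2 -0.3  4.5] Mz [-0.06 -0.2   0.07] open 15.8 q [-0.24  0.73 -0.21  1.87  0.26  0.56 -1.19]
level turn [ 0.0007  0.     -0.0003]
```

```bash
for i in 1 2 3; do python3 -m inch '[[0,-0.1,0,0,-0.03,0],[0,0,0,0,0,0]]' | grep -E 'pos|force';done; python3 w.py 532 152.5 142.3 -72.5
```

```text
tool_pos: [0.5319, 0.1527, 0.1441]
contact_force: [0.2, -0.1, 3.5]
tool_pos: [0.5318, 0.1526, 0.1441]
contact_force: [0.9, 0.1, 1.7]
tool_pos: [0.5317, 0.1528, 0.1441]
contact_force: [-0.1, -1.0, -0.6]
t 12.27 pos [531.7 152.8 144.1] yaw -28.02 tilt 0.08 shift [ 0.4  1.8 -0.1] ay 0.7763 F [-0.1 -1.  -0.6] Mz [-0.2  -0.06  0.  ] open 15.3 q [-0.23  0.74 -0.23  1.87  0.29  0.57 -1.13]
level turn [ 0.0011  0.     -0.0008]
```

```bash
for i in 1 2; do python3 -m inch '[[0,0.5,0,0,0,0],[0,0,0,0,0,0]]' | grep -E 'pos|force';done; python3 w.py 532 152.5 142.3 -72.5
```

```text
tool_pos: [0.5318, 0.1529, 0.144]
contact_force: [-0.8, -0.2, 2.9]
tool_pos: [0.5319, 0.1529, 0.1437]
contact_force: [-2.2, -1.4, 5.4]
t 12.6 pos [531.9 152.9 143.7] yaw -28.13 tilt 0.04 shift [ 0.3  1.4 -0.3] ay 0.7744 F [-2.2 -1.4  5.4] Mz [-0.31  0.27 -0.  ] open 15.7 q [-0.23  0.74 -0.23  1.87  0.29  0.57 -1.13]
level turn [ 0.0006  0.     -0.0002]
```

```bash
for i in 1 2 3; do python3 -m inch '[[0,0,0,0,-0.02,0],[0,0,0,0,0,0]]' | grep -E 'pos|force'; python3 w.py 532 152.5 142.3 -72.5 | head -1;done
```

```text
tool_pos: [0.5318, 0.1527, 0.1437]
contact_force: [-2.2, -0.7, 4.7]
t 12.77 pos [531.8 152.7 143.7] yaw -26.96 tilt 0.06 shift [ 0.3  1.4 -0.1] ay 0.7948 F [-2.2 -0.7  4.7] Mz [-0.37  0.27 -0.09] open 15.7 q [-0.22  0.74 -0.23  1.87  0.29  0.57 -1.12]
tool_pos: [0.5321, 0.1528, 0.1435]
contact_force: [-1.4, -1.5, 2.6]
t 12.93 pos [532.1 152.8 143.5] yaw -25.79 tilt 0.02 shift [ 0.1  1.2 -0.3] ay 0.8153 F [-1.4 -1.5  2.6] Mz [-0.35  0.2  -0.02] open 16.2 q [-0.22  0.74 -0.24  1.87  0.3   0.57 -1.1 ]
tool_pos: [0.5325, 0.1533, 0.1432]
contact_force: [0.3, 0.2, -0.2]
t 13.1 pos [532.5 153.3 143.2] yaw -24.62 tilt 0.04 shift [-0.1  0.9 -1. ] ay 0.8357 F [ 0.3  0.2 -0.2] Mz [-0.02 -0.07  0.  ] open 16.1 q [-0.22  0.74 -0.25  1.87  0.31  0.57 -1.09]
```

Force and moment are gone at 48° of backward turn, so the lid looks free in the notch. Lowering gently.

```bash
for i in 1 2 3 4 5 6; do python3 -m inch '[[0,0.9,0,0,0,0],[0,0,0,0,0,0]]' | grep -E 'pos|force';done; python3 w.py 532 152.5 137.3 -72.5
```

```text
tool_pos: [0.5324, 0.1533, 0.1422]
contact_force: [0.8, 0.4, -1.1]
tool_pos: [0.5324, 0.1533, 0.1415]
contact_force: [0.3, 0.5, -1.3]
tool_pos: [0.5324, 0.1533, 0.1407]
contact_force: [0.3, 1.1, -1.1]
tool_pos: [0.5324, 0.1532, 0.1399]
contact_force: [0.4, 1.0, -1.5]
tool_pos: [0.5319, 0.1528, 0.1388]
contact_force: [0.3, -0.3, -2.3]
tool_pos: [0.5319, 0.1527, 0.1379]
contact_force: [-0.6, 0.3, -0.7]
t 14.1 pos [531.9 152.7 137.9] yaw -24.7 tilt 0.05 shift [ 0.1  0.6 -0.1] ay 0.8342 F [-0.6  0.3 -0.7] Mz [-0.04 -0.07  0.02] open 15.7 q [-0.22  0.75 -0.24  1.87  0.31  0.56 -1.09]
level turn [ 0.0009  0.     -0.0004]
```

```bash
for i in 1 2 3; do python3 -m inch '[[0,0.5,0,0,0,0],[0,0,0,0,0,0]]' | grep -E 'pos|force';done; python3 w.py 532 152.5 137.3 -72.5
```

```text
tool_pos: [0.5321, 0.1528, 0.1376]
contact_force: [-0.5, 0.1, 0.3]
tool_pos: [0.5322, 0.1528, 0.1373]
contact_force: [-0.6, 0.3, 2.6]
tool_pos: [0.5322, 0.1529, 0.1372]
contact_force: [-1.8, -1.6, 6.4]
t 14.6 pos [532.2 152.9 137.2] yaw -24.7 tilt 0.03 shift [-0.1 -0.1 -0.4] ay 0.8342 F [-1.8 -1.6  6.4] Mz [-0.24  0.33  0.01] open 15.7 q [-0.22  0.75 -0.24  1.87  0.31  0.56 -1.1 ]
level turn [ 0.0003 -0.      0.0004]
```

Lid has dropped to its thread-start height (foot ≈ 107.9 mm, expected 108). Now turning clockwise, following the pitch.

```bash
python3 -m inch '[[0,-0.5,0,0,0,0],[0,0.1,0,0,0.05,0],[0,0.18,0,0,0.05,0],[0,0,0,0,0,0]]'
python3 w.py 532 152.5 137.3 -72.5
python3 -m inch '[[0,0.18,0,0,0.05,0],[0,0.18,0,0,0.05,0],[0,0.18,0,0,0.05,0],[0,0,0,0,0,0]]'
python3 w.py 532 152.5 137.3 -72.5
```

```text
clock: 14.93
tool_pos: [0.5325, 0.1532, 0.137]
eef_rot: [-0.682, 0.186, -0.186, 0.682]
contact_force: [0.0, 0.4, 2.2]
opening: 0.176
t 14.93 pos [532.5 153.2 137. ] yaw -30.5 tilt 0.04 shift [-0.1 -0.3 -0.8] ay 0.733 F [0.  0.4 2.2] Mz [-0.02 -0.01  0.03] open 15.5 q [-0.24  0.75 -0.21  1.87  0.28  0.55 -1.16]
level turn [-0.0004  0.      0.0005]
clock: 15.27
tool_pos: [0.5324, 0.1533, 0.1364]
eef_rot: [-0.666, 0.236, -0.236, 0.667]
contact_force: [-1.0, 1.0, 2.5]
opening: 0.178
t 15.27 pos [532.4 153.3 136.4] yaw -39.01 tilt 0.03 shift [ 0.1 -0.9 -0.9] ay 0.5845 F [-1.   1.   2.5] Mz [ 0.02  0.02 -0.04] open 15.7 q [-0.26  0.74 -0.17  1.87  0.23  0.54 -1.26]
level turn [-0.0004  0.      0.0004]
```

```bash
python3 -m inch '[[0,0.18,0,0,0.05,0],[0,0.18,0,0,0.05,0],[0,0.18,0,0,0.05,0],[0,0.18,0,0,0.05,0],[0,0,0,0,0,0]]'
python3 w.py 532 152.5 133.3 -72.5
python3 -m inch '[[0,0.18,0,0,0.05,0],[0,0.18,0,0,0.05,0],[0,0.18,0,0,0.05,0],[0,0.18,0,0,0.05,0],[0,0,0,0,0,0]]'
python3 w.py 532 152.5 133.3 -72.5
python3 -m inch '[[0,0.18,0,0,0.05,0],[0,0.18,0,0,0.05,0],[0,0.18,0,0,0.05,0],[0,0,0,0,0,0]]'
python3 w.py 532 152.5 133.3 -89
```

```text
clock: 15.68
tool_pos: [0.5325, 0.1533, 0.1357]
eef_rot: [-0.64, 0.301, -0.301, 0.64]
contact_force: [-0.7, -0.1, 2.6]
opening: 0.178
t 15.68 pos [532.5 153.3 135.7] yaw -50.41 tilt 0.04 shift [ 0.3  2.4 -0.9] ay 0.3855 F [-0.7 -0.1  2.6] Mz [ 0.04  0.05 -0.01] open 15.7 q [-0.29  0.74 -0.12  1.88  0.16  0.53 -1.4 ]
level turn [-0.0006  0.      0.0002]
clock: 16.1
tool_pos: [0.5324, 0.1533, 0.135]
eef_rot: [-0.606, 0.363, -0.363, 0.607]
contact_force: [-0.3, -0.3, 2.9]
opening: 0.175
t 16.1 pos [532.4 153.3 135. ] yaw -61.84 tilt 0.03 shift [ 0.5  1.7 -0.7] ay 0.1861 F [-0.3 -0.3  2.9] Mz [0.13 0.05 0.  ] open 15.4 q [-0.33  0.74 -0.06  1.88  0.09  0.52 -1.53]
level turn [-0.0005  0.      0.0001]
clock: 16.43
tool_pos: [0.5324, 0.1533, 0.1344]
eef_rot: [-0.578, 0.408, -0.408, 0.578]
contact_force: [-0.8, 0.5, 3.3]
opening: 0.179
t 16.43 pos [532.4 153.3 134.4] yaw -70.41 tilt 0.03 shift [ 0.6  1.1 -0.7] ay 0.3244 F [-0.8  0.5  3.3] Mz [0.16 0.03 0.01] open 15.8 q [-0.35  0.75 -0.02  1.88  0.03  0.52 -1.62]
level turn [-0.0005  0.     -0.    ]
```

Going well. Last ~19°, in small steps while watching for the end-stop torque.

```bash
python3 -m inch '[[0,0.18,0,0,0.05,0],[0,0.18,0,0,0.05,0],[0,0.18,0,0,0.05,0],[0,0,0,0,0,0]]' >/dev/null
python3 w.py 532 152.5 133.3 -89|head -1
for i in 1 2 3; do python3 -m inch '[[0,0.12,0,0,0.03,0],[0,0,0,0,0,0]]' >/dev/null; python3 w.py 532 152.5 133.3 -89|head -1; done
```

```text
t 16.77 pos [532.4 153.2 133.9] yaw -78.99 tilt 0.03 shift [ 0.6  0.6 -0.6] ay 0.1747 F [-1.8  0.8  3.5] Mz [ 0.15  0.05 -0.  ] open 15.8 q [-0.37  0.75  0.02  1.88 -0.02  0.51 -1.72]
t 16.93 pos [532.4 153.2 133.8] yaw -80.79 tilt 0.02 shift [ 0.6  0.5 -0.5] ay 0.1433 F [ 0.5 -0.3  4. ] Mz [0.2  0.06 0.02] open 15.8 q [-0.38  0.75  0.02  1.88 -0.03  0.51 -1.74]
t 17.1 pos [532.4 153.2 133.7] yaw -82.59 tilt 0.03 shift [ 0.7  0.4 -0.5] ay 0.1118 F [-0.3  0.7  4.4] Mz [ 0.27  0.1  -0.01] open 15.7 q [-0.38  0.75  0.03  1.88 -0.04  0.51 -1.76]
t 17.27 pos [532.7 153.2 133.6] yaw -84.36 tilt 0.06 shift [ 0.6  0.3 -0.7] ay 0.081 F [-1.1  0.8  4.5] Mz [ 0.31 -0.06 -0.03] open 16.2 q [-0.39  0.75  0.04  1.88 -0.06  0.51 -1.78]
```

```bash

for i in 1 2 3 ; do python3 -m inch '[[0,0.08,0,0,0.025,0],[0,0,0,0,0,0]]' >/dev/null; python3 w.py 532 152.5 133.3 -89|head -1; done
```

```text
t 17.43 pos [533.  153.1 133.5] yaw -85.79 tilt 0.09 shift [ 0.5  0.2 -1. ] ay 0.056 F [0.6 0.8 3.9] Mz [ 0.21 -0.35  0.02] open 15.6 q [-0.39  0.75  0.05  1.88 -0.06  0.51 -1.8 ]
t 17.6 pos [533.2 152.8 133.4] yaw -87.23 tilt 0.11 shift [ 0.2  0.1 -1.2] ay 0.0309 F [ 2.4 -0.2  4. ] Mz [ 0.03 -0.57  0.09] open 15.3 q [-0.39  0.75  0.05  1.88 -0.07  0.51 -1.81]
t 17.77 pos [533.2 152.8 133.4] yaw -88.61 tilt 0.11 shift [ 0.3  0.1 -1.2] ay 0.0068 F [ 2.9 -0.2  3.1] Mz [-0.15 -0.78  0.44] open 15.5 q [-0.4   0.75  0.06  1.88 -0.08  0.51 -1.83]
```

```bash

for i in 1 2 ; do python3 -m inch '[[0,0.03,0,0,0.015,0],[0,0,0,0,0,0]]' >/dev/null; python3 w.py 532 152.5 133.3 -89|head -1; done
python3 - <<'E'
from h import *
s=snap('wrist','w4')
E
```

```text
t 17.93 pos [533.1 152.8 133.4] yaw -89.43 tilt 0.11 shift [ 0.3  0.1 -1.1] ay -0.0076 F [ 4.4 -1.3  3.7] Mz [-0.21 -0.9   0.66] open 15.8 q [-0.4   0.75  0.06  1.88 -0.09  0.51 -1.84]
t 18.1 pos [533.1 152.9 133.4] yaw -90.3 tilt 0.1 shift [ 0.4  0.1 -1.1] ay -0.0226 F [ 4.5 -1.5  4. ] Mz [-0.3  -1.07  0.88] open 15.5 q [-0.4   0.75  0.07  1.88 -0.09  0.51 -1.85]
```

View pics/w4.png

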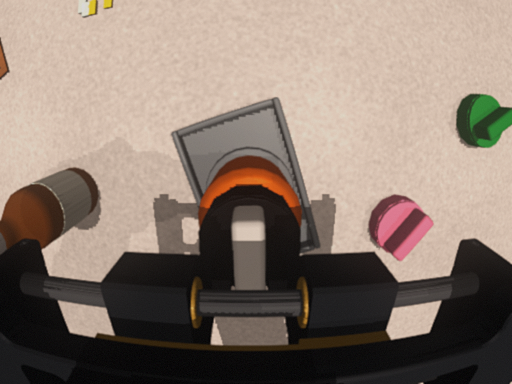

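Torque climbs steadily (0.2 N m per 0.015 rad) with no more descent: end stop reached, foot ≈ 104.1 mm (home 104). I'll relieve the twist, then release.

```bash
python3 -m inch '[[0,-0.2,0,0,-0.025,0],[0,-0.2,0,0,-0.025,0],[0,0,0,0,0,0]]' >/dev/null; python3 w.py 532 152.5 133.3 -89|head -1
python3 -m inch '[[0,0,0,0,0,0],[0,0,0,0,0,0],[0,0,0,0,0,0],[0,0,0,0,0,0],[0,0,0,0,0,0],[0,0,0,0,0,0]]' 45; python3 w.py 532 152.5 133.3 -89|head -1
```

```text
t 18.4 pos [533.  152.9 133.5] yaw -87.5 tilt 0.08 shift [ 0.3  0.2 -1. ] ay 0.0263 F [ 5.8 -1.6  1.9] Mz [-0.23 -1.24  0.22] open 15.5 q [-0.39  0.75  0.05  1.88 -0.08  0.51 -1.82]
clock: 18.9
tool_pos: [0.5316, 0.153, 0.1333]
eef_rot: [0.511, -0.489, 0.488, -0.511]
contact_force: [0.2, -0.0, 0.0]
opening: 0.512
t 18.9 pos [531.6 153.  133.3] yaw -87.44 tilt 0.07 shift [ 0.5 -0.   0.4] ay 0.0273 F [ 0.2 -0.   0. ] Mz [0.01 0.01 0.01] open 45.1 q [-0.4   0.75  0.05  1.88 -0.08  0.51 -1.82]
```

```bash
python3 -m inch '[[0,-4,0,0,0,0],[0,-8,0,0,0,0],[0,-12,0,0,0,0],[0,-16,0,0,0,0],[0,-20,0,0,0,0],[0,-20,0,0,0,0],[0,-16,0,0,0,0],[0,-8,0,0,0,0],[0,0,-10,0,0,0],[0,0,-20,0,0,0],[0,0,-10,0,0,0],[0,0,0,0,0,0]]'
python3 - <<'E'
from h import *
s=snap('wrist','w5')
E
python3 -m inch '[[10,0,0,0,0,0],[20,0,0,0,0,0],[25,0,0,0,0,0],[25,0,0,0,0,0],[25,0,0,0,0,0],[25,0,0,0,0,0],[25,0,0,0,0,0],[25,0,0,0,0,0],[25,0,0,0,0,0],[20,0,0,0,0,0],[10,0,0,0,0,0],[0,0,0,0,0,0]]'
python3 - <<'E'
from h import *
s=snap('top','t5');a=snap('side','s5')
cv2.imwrite('pics/s5c.png',cv2.resize(a['img'][120:220,160:310,::-1],None,fx=5,fy=5,interpolation=cv2.INTER_CUBIC))
P=cloud(s);m=(P[...,2]>.13)&(P[...,2]<.2);m[:210]=0;m[285:]=0;m[:,:172]=0;m[:,236:]=0
print(m.sum(),P[m].min(0),P[m].max(0),np.median(P[m],0))
for n,b in (('bottle',(105,225,155,270)),('tumbler',(235,135,270,180)),('stapler',(370,215,400,270))):
    M=np.zeros(m.shape,bool);M[b[1]:b[3],b[0]:b[2]]=1
    q=P[M&(P[...,2]>.015)&(P[...,2]<.3)];print(n,q.min(0).round(3),q.max(0).round(3))
print(r.get_state()['tool_pos'])
E
```

```text
clock: 19.9
tool_pos: [0.4897, 0.151, 0.2376]
eef_rot: [0.512, -0.489, 0.488, -0.51]
contact_force: [0.5, -1.1, -0.7]
opening: 0.513
clock: 20.95
tool_pos: [0.5031, -0.0873, 0.2375]
eef_rot: [0.51, -0.489, 0.491, -0.509]
contact_force: [-0.6, 0.1, 0.1]
opening: 0.509
208 [0.50547642 0.12665853 0.13000238] [0.55951292 0.17884659 0.15793967] [0.53347313 0.15195055 0.15264094]
bottle [0.501 0.313 0.016] [0.558 0.362 0.154]
tumbler [ 0.754 -0.011  0.016] [0.824 0.057 0.105]
stapler [ 0.505 -0.372  0.015] [ 0.622 -0.34   0.049]
[ 0.50310177 -0.08311868  0.23742547]
```

View pics/w5.png

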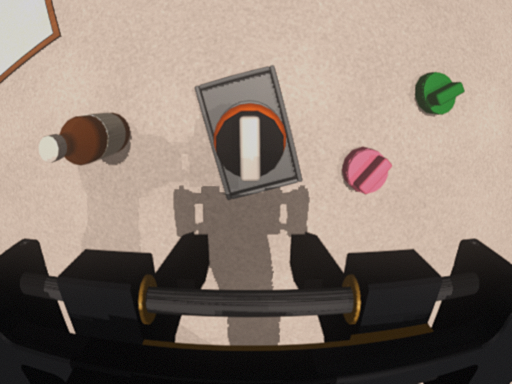

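View pics/s5c.png

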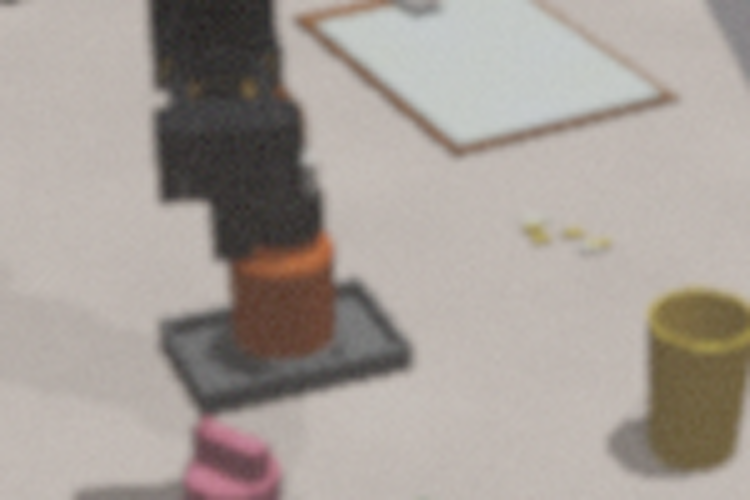

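View pics/t5.png

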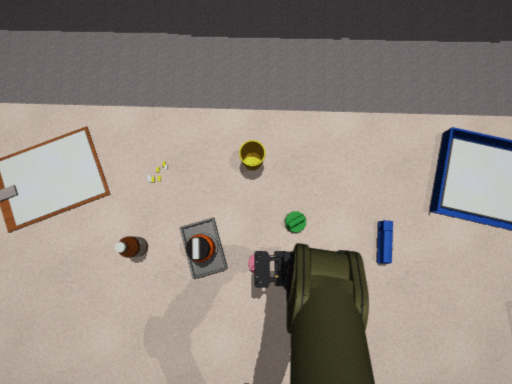

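```bash
python3 -c "
from plant import r
print(r.get_state()['clock'],r.get_state()['contact_force']);print(r.finish_job())"
```

```text
21.05 [-0.27287389  0.57371061 -0.1358707 ]
the job is handed in; nothing more can be done
None
```

The black lid is screwed home on the orange pot and released, and the job was handed in at 21 s. `finish_job` reports no verdict, so this rests on my own checks.

- **Setting on:** I set the lid on with its bar along the caddy's long sides (caddy yaw 17.5°). The lugs rested on the thread with the foot at about 112.6 mm (113 expected).
- **Backward turn:** I turned it about 48° anticlockwise, pressing with no more than about 7 N, until it came free. I then lowered it into the notch, foot at about 107.9 mm (108 expected). I saw the drop only as the loss of force and the height change.
- **Forward turn:** It then went about 64° clockwise to a solid stop. The height stopped changing at about 104.1 mm (home is 104), while the torque rose to about 0.9 N m.
- **Last checks:** The bar top reads a median 152.6 mm in the top camera, against 154 expected, which is within the 2 mm calibration. Tumbler, bottle and stapler positions match the first picture to within about 2 mm, and the gripper is clear with no contact force. The side view of the lid was partly blocked by the gripper.

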